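# Tuck the tab over the make-up tin

## Task

Push the round tin along the channel of its holder until it is fully home against the end stop. Then fold the springy tab over it and, while it is pressed flat, push it forward so that its edge is well tucked beneath the lip and it stays shut when let go. Use only the fingertips: do not pick anything up, and leave the other things on the table where they are.

Things in the scene. Friction and masses are not known exactly. Their poses are not given: they have to be found in the camera images.
- holder: grey plastic holder for make-up tins, fixed to the table, floor slab x -54 to +54, y -40 to +110 mm. Origin on the table below the middle of the tin's home place; z up. The channel runs along y, open at the +y end (y = +105 mm), stopped at -y; the tab is hinged along the -x side, the lip stands along the +x side
- end_stop (a point): middle of the foot of the end stop's face: x = 0, y = -24 mm in the holder's frame, on the channel floor, 4 mm above the table. The channel is 54 mm wide between two walls 6 mm thick; walls and stop end 22 mm above the table
- tin_center (a point): centre (half-way up) of the round open tin of skin-tone cream that lies loose in the channel: dark metal, 48 mm across, 14 mm high (top 18 mm above the table), about 60 g. Fully home against the end stop its centre is at x = 0, y = 0 of the holder (+-3 mm of play in x); it starts 40 to 70 mm out towards +y
- tab (a joint): angle of the retaining tab about its hinge (rad): 0 folded flat over the channel towards the holder's +x, pi/2 upright, about 1.9 leaning back open as at the start (limit 2.5). A spring opens it: let go untucked, it springs back up. When flat, the spring lifts with about 1.5 N at the free edge or 3 N at 35 mm from the hinge. Tucked and let go it rests against the lip at about 0.06
- tab_slide (a joint): how far the hinge pin has slid in its slots along the holder's +x (m): 0 drawn back as at the start, 0.012 fully forward. It moves stiffly (about 7 N) and stays where left. The flat tab's free edge clears the lip by 4 mm at 0 and lies 8 mm beneath it at 0.012. If slid forward before the tab is flat, the tab lands on top of the lip
- tab_hinge (a point): point on the tab's hinge axis (along the holder's y): x = -38 mm at slide 0, y = 0, 24.5 mm above the table; moves with the slide. The tab is a grey plate 3 mm thick, centred on this axis, reaching 68 mm from it, 56 mm wide (y = -24 to +32 mm)
- tab_rib (a point): middle of the thumb rib's foot on the tab's outer face (the top once folded), y = +4 mm. The rib is 7.5 mm high, 50 mm long along y, 50 to 54 mm from the hinge axis; between hinge and rib lie 40 mm of flat plate for the fingertips, which can push the tab forward against the rib
- tab_skirt (a point): middle of the skirt, a small wall 24 x 3 x 11 mm on the tab's inner face (its underside once folded), at y = 28 to 31 mm, 26 to 50 mm from the hinge axis: folded, it closes the channel behind the tin; it lands on the tin if that is not home
- tab_edge (a point): middle of the tab's free edge (mid-thickness), 68 mm from the hinge axis, y = +4 mm
- lip (a point): middle of the lip's inner edge, on its underside: x = +34 mm, y = +4 mm in the holder's frame, 30 mm above the table. The lip is a fixed plate 3 mm thick (top at 33 mm), 60 mm long in y, reaching from x = +50 in to +34 mm; the flat tab's top is at 26 mm
- jar: bystander: clear jar of skin-tone cream, white cap, 48 mm across, 42 mm high, beyond the lip; origin at its underside
- dropper: bystander: upright dark red squeeze bottle with nozzle, 34 mm across, 105 mm high, behind the end stop; origin at its underside
- stick: bystander: flat pale wooden modelling stick, 150 x 12 x 5 mm, lying; origin at its underside
- sponge: bystander: cream-coloured sponge block 34 x 26 x 22 mm; origin at its underside
- flask: bystander: aluminium drinks bottle with black cap, 66 mm across, 195 mm high; origin at its underside
- razor: bystander: blue plastic razor, about 110 mm long, lying; origin at its underside
- pot: bystander: small pot of dark red make-up, white cap, 42 mm across, 32 mm high; origin at its underside
- dish: bystander: shallow clear dish, 84 mm across, 10 mm high; origin at its underside
There are look-alikes about, which are no part of the job. Of the things shaped like the holder, the grey one is meant. Leave any turquoise look-alike of the part that bears tin_center alone.

How it is judged:
On the way, in this order (a step that is already met when the one before it is completed fails the run):
1. the tin is pushed home while the tab is still open (y of tin_center in the frame of holder below 0.0035 m and value of joint tab above 0.8 rad), for 0.2 s.
2. the tab is folded flat with its edge beneath the lip (value of joint tab below 0.09 rad and value of joint tab_slide above 0.008 m), for 0.2 s.
At the end, for the whole second after the job is handed in: The tin's centre is within 3.5 mm of home, flat on the channel floor; the tab is within 0.09 rad of flat and its hinge pin has slid more than 8 mm forward, so that its edge is at least 3 mm beneath the lip, which holds it down; the tab is at rest (all of step 2 and y of tin_center in the frame of holder below 0.0035 m and height (world z) of tin_center below 0.014 m and velocity of joint tab between -0.1 and 0.1 rad/s and x of tab_edge in the frame of lip above 0.003 m and z of tab_edge in the frame of lip below 0.001 m); the robot touches nothing.
It fails at once if the tin is lifted or tipped out of the channel (height (world z) of tin_center above 0.021 m or angle between tin_center's own z axis and vertical above 0.5 rad).
It fails at once if another thing on the table is moved by more than 25 mm or picked up (distance of any of jar, dropper, stick, sponge, flask, razor, pot, dish from where it was at the start of the episode above 0.025 m).
It also fails if it takes over 48 s, if anything falls off the work surface, if the arm or the gripper's body presses on something with over 40 N, if the wrist force passes 120 N, or if a joint passes its speed limit or range.

## Robot

A 6-joint arm with a two-finger parallel gripper is mounted at the origin on the work surface. World frame = base frame: x ahead of the robot, y to its left, z up, the work surface at z = 0. Lengths are in m, angles in rad, forces in N, time in s.
With the tool pointing down it reaches from about 0.325 to 0.85 m from the base axis. Payload 4.4 kg.
Tool frame: the origin (TCP) lies at the very end of the fingers, on their centre line; the grasp point (between the pads) lies 19 mm behind it; z points along the fingers, y is the line along which they close (so a half turn about z gives the same grasp; the last joint's range is limited). The gripper opens to 94 mm and grips with 3 to 60 N. Pads are 16 mm wide; open, the fingers measure 119 mm over their backs; the gripper's body (75 mm by 177 mm) begins 78 mm behind the grasp point.
Start: joints at [-1.347, 0.207, 1.542, -0, 1.393, -0.15], TCP at [0.21, -0.535, 0.205] pointing down, gripper open.
Joint ranges: [-2.73, 2.73], [-0.86, 2.22], [0.23, 2.46], [-1.11, 4.25], [0.08, 2.63], [-2.82, 2.82]. Speed limits (rad/s): [2.79, 2.79, 3.14, 3.14, 3.14, 3.14].

## Interface

Orientations are given as a unit quaternion [x, y, z, w].
In Python, from workcell import manip, imaging, workorder gives the robot as it stands.
- The arm moves only by the tool drive_tool, never from a script. Its argument "series" is one flat list of numbers, 7 for each row, row after row: the turn, a rotation vector about the tool's x, y, z in units of 6 degrees (1.0 is 6 degrees), then the shift along the tool's x, y, z in mm, then the opening, from 0 (shut) to 1 (fully open). In form: [wx, wy, wz, tx, ty, tz, jaw, wx, wy, wz, tx, ty, tz, jaw, ...]. A call has 1 to 10 rows; each row shifts and turns the commanded pose from where the row before left it, along the tool's axes as they then stand; what a row does not reach is not made up. A row lasts 1/12 s, in which the tool goes at most 41.7 mm and 7.16 degrees, less where a joint would pass 70% of its speed; a pose out of reach is approached as far as the arm can. A call is refused whole if a number of a shift passes 41.7 or a number of a turn 1, either way. A call with a gripper value outside its range is refused whole. The fingers move at their own pace and stop on an object; "grip_force" is the grip in N (left out, the last holds). Time passes only in rows, so rows that do not move let the fingers close. It gives the time, the measured TCP pose, the force, the opening and the grip force at its end, in the units of the state.
- manip.get_obs(): the state, without advancing time (a new reading comes with each control period).
- imaging.snapshot(name): name is "side" or "top"; returns the picture (384x512x3 uint8, blue, green, red); there is no depth.
- imaging.camera_info(name): a dict with "camera_matrix" (3x3 intrinsics, pixels), "k1" (the pictures are not rectified: a ray, as slopes to the right and down, at radius r is drawn at 1 + k1 r^2 times it, then the intrinsics apply), "xyz" and "rotation" of the camera in the world. Camera axes: x right, y down, z forward; pixel columns grow to the right and rows downward; lengths in m; the calibration is good to about 2 mm. A picture is of the moment at which its call begins. camera_info takes no time and is no camera call.
- workorder.job_done(): hands the job in; it is judged then, once.
The state is a dict: "clock": time; "joint_positions": joint angles; "qd": joint speeds; "joint_efforts": joint torques, N m; "ee_pos": TCP position; "orientation": TCP orientation; "wrist_force": force on the tool from outside, world axes, zero at the start; "ft_torque": the same for the moment, N m; "opening": finger opening in m; "finger_force": force on a finger pad.
Only numpy, scipy, OpenCV 4.12 (cv2) and the standard library are available. Lean on these libraries where they do the work, as an engineer would, in place of code of your own. Each camera call takes 0.05 s, during which the arm holds its last target. There are 200 camera calls.

## Working session

There is one attempt and no reset: what is moved stays moved. The work goes in short steps, Python scripts to look and compute and a tool call to move; the robot and the scene stay as the last step left them, time stands still between calls to the robot, and variables do not carry over. Pictures are saved under pics/ and viewed, at most 10 in all, crops included, and the job is handed in when it is done.

Besides the shell and the picture viewer there is one more tool, called after ">>>" in YAML: its name, and indented under it one key for each argument. drive_tool: Moves the arm, as the interface text tells. Its arguments: {"type":"object","properties":{"series":{"type":"array"},"grip_force":{"type":"number"}},"required":["series"]}

```bash
mkdir -p pics; ls; python3 - <<'E'
from workcell import manip, imaging
import cv2
for n in("top","side"):
    i=imaging.snapshot(n); cv2.imwrite(f"pics/{n}0.png",i)
    c=imaging.camera_info(n); print(n,c)
o=manip.get_obs();print(o)
E
```

```text
pics
top {'camera_matrix': array([[473.31847582,   0.        , 260.03687519],
       [  0.        , 473.31847582, 190.52415909],
       [  0.        ,   0.        ,   1.        ]]), 'k1': -0.14222288359712082, 'xyz': array([0.36845154, 0.00817796, 1.18203625]), 'rotation': array([-0.70170909,  0.7094781 , -0.0504829 ,  0.04119049])}
side {'camera_matrix': array([[363.42874956,   0.        , 255.5950987 ],
       [  0.        , 363.42874956, 185.59380265],
       [  0.        ,   0.        ,   1.        ]]), 'k1': -0.0801158287863289, 'xyz': array([0.24121505, 0.67530453, 0.60253607]), 'rotation': array([-0.18147219,  0.8757919 , -0.44023795,  0.07903762])}
{'clock': 0.1, 'joint_positions': array([-1.34751549e+00,  2.07335991e-01,  1.54280520e+00, -6.55931511e-06,
        1.39347947e+00, -1.50532369e-01]), 'qd': array([ 0.00019262, -0.00208693, -0.00211769, -0.00072802,  0.00107538,
       -0.00073241]), 'joint_efforts': array([-4.10434486e-04, -3.71868646e+01, -2.82292825e+01,  6.98197796e-02,
        3.11239937e-02, -5.64153208e-05]), 'ee_pos': array([ 0.20977968, -0.53458994,  0.20440902]), 'orientation': array([ 9.82583138e-01,  1.85820743e-01, -4.01008504e-05, -1.01321187e-03]), 'wrist_force': array([-0.33459096,  0.5506471 , -0.2506301 ]), 'ft_torque': array([ 0.01700158, -0.0155296 , -0.02302289]), 'finger_force': 0.0, 'opening': 0.09386728588090434}
```

View pics/top0.png

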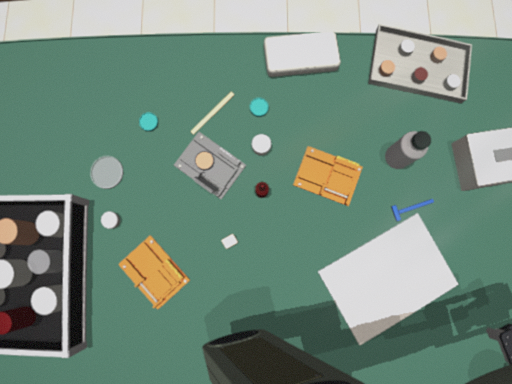

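View pics/side0.png

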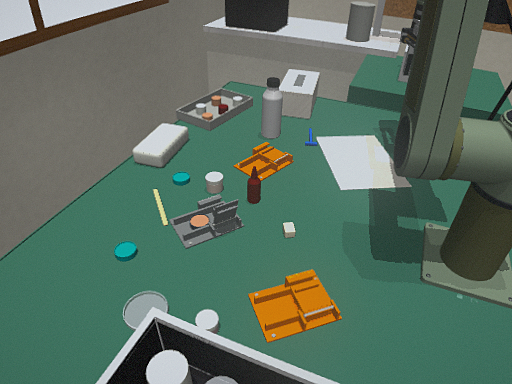

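The grey holder is at about (210,165) in the top view and (207,220) in the side view. The dropper is to its right at (262,189) and the jar is at (261,144). I'll zoom in on the holder in both views.

```bash
cat > h.py <<'E'
import numpy as np, cv2
from scipy.spatial.transform import Rotation as R
from workcell import manip, imaging
def ray(n,uv):
    c=imaging.camera_info(n)
    p=cv2.undistortPoints(np.array([[uv]],float),c["camera_matrix"],np.array([c["k1"],0,0,0,0.]))[0,0]
    # k1 convention as opencv
    return c["xyz"], R.from_quat(c["rotation"]).apply([p[0],p[1],1])
def onz(n,uv,z):
    o,d=ray(n,uv); return o+d*(z-o[2])/d[2]
def proj(n,P):
    c=imaging.camera_info(n); q=R.from_quat(c["rotation"]).inv().apply(np.atleast_2d(P)-c["xyz"])
    s=q[:,:2]/q[:,2:]; s=s*(1+c["k1"]*(s**2).sum(1,keepdims=True)); K=c["camera_matrix"]
    return s*[K[0,0],K[1,1]]+K[:2,2]
E
python3 - <<'E'
import cv2,numpy as np
from h import *
t=cv2.imread("pics/top0.png");s=cv2.imread("pics/side0.png")
a=cv2.resize(t[125:205,165:275],None,fx=7,fy=7,interpolation=cv2.INTER_CUBIC)
b=cv2.resize(s[180:255,160:260],None,fx=7,fy=7,interpolation=cv2.INTER_CUBIC)
cv2.imwrite("pics/tc.png",a);cv2.imwrite("pics/sc.png",b)
print(onz("top",(210,165),.0),onz("side",(207,220),0))
E
```

```text
[0.58922248 0.11793767 0.        ] [0.59473926 0.10825893 0.        ]
```

View pics/tc.png

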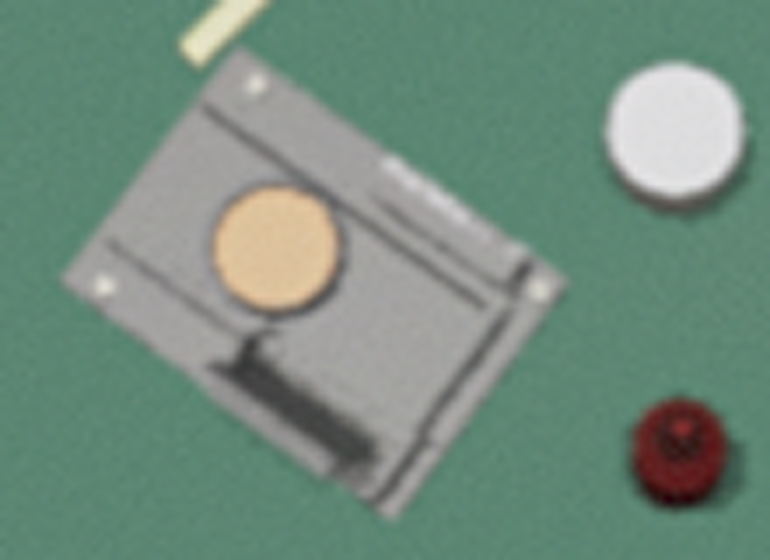

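View pics/sc.png

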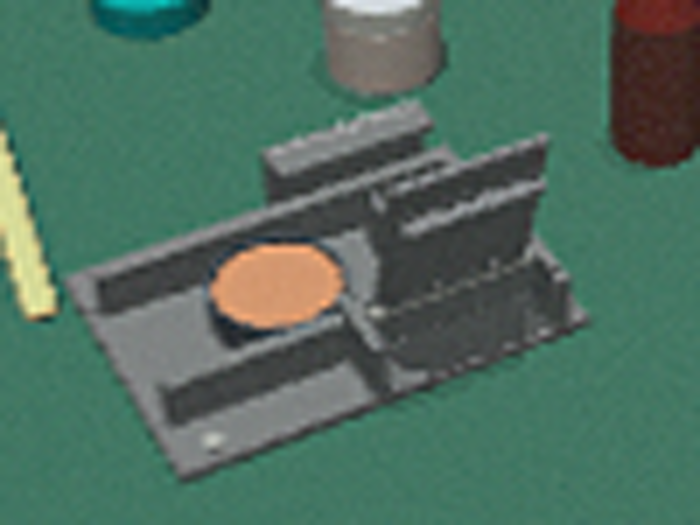

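The crops show all four slab corners. In the top crop they are (240,48), (568,282), (392,520) and (65,280). The lip is along the upper-right edge, the open end is upper-left, and the tab leans back on the lower-left side. The tin is at (277,248).

```bash
cat >> h.py <<'E'
E
python3 - <<'E'
from h import *
f=lambda p,o:[(p[0]+.5)/7-.5+o[0],(p[1]+.5)/7-.5+o[1]]
loc=np.array([[54,110],[54,-40],[-54,-40],[-54,110.]])/1000
W={}
def fit(L,P):
    cl,cp=L.mean(0),P.mean(0); a=L-cl;b=P-cp
    th=np.arctan2((a[:,0]*b[:,1]-a[:,1]*b[:,0]).sum(),(a*b).sum())
    M=np.array([[np.cos(th),-np.sin(th)],[np.sin(th),np.cos(th)]]); o=cp-M@cl
    return th,o,M,(a@M.T-b)
for n,px,off,idx in(("top",[(240,48),(568,282),(392,520),(65,280)],(165,125),[0,1,2,3]),("side",[(72,280),(590,318),(183,478)],(160,180),[0,2,3])):
    P=np.array([onz(n,f(p,off),.004)[:2] for p in px]); th,o,M,r=fit(loc[idx],P)
    print(n,np.degrees(th),o,"res mm",(r*1e3).round(1).tolist())
    t=onz(n,f((277,248),(165,125)) if n=="top" else f((278,285),(160,180)),.018)[:2]
    print("tin local mm",M.T@(t-o)*1e3,"world",t)
E
```

```text
top -36.56746284139335 [0.56834553 0.09041215] res mm [[1.0, 0.0], [-0.0, -1.1], [-0.9, -0.4], [-0.2, 1.4]]
tin local mm [ 0.23673709 50.72499325] world [0.59875604 0.13101119]
side -36.23476468047353 [0.56904117 0.0916434 ] res mm [[2.1, 0.5], [-1.5, -0.1], [-0.6, -0.4]]
tin local mm [ 0.44717397 52.36399016] world [0.60035396 0.13361596]
```

The two views agree: holder origin ≈ (0.5687, 0.091), yaw ≈ -36.4°, tin at y ≈ 51 mm. I'll add a guide helper that reports the tool pose in the holder frame, then start moving.

```bash
cat >> h.py <<'E'
O=np.array([.5687,.0910]); TH=np.radians(-36.45)
M=np.array([[np.cos(TH),-np.sin(TH)],[np.sin(TH),np.cos(TH)]])
# wanted tool: x = holder +y, y = holder +x, z = down
RT=R.from_matrix(np.array([[M[0,1],M[0,0],0],[M[1,1],M[1,0],0],[0,0,-1]]))
def go(*t):
    """state in holder mm; and what remains to local target t (mm), tool axes"""
    o=manip.get_obs(); q=R.from_quat(o["orientation"]); p=o["ee_pos"]
    l=np.r_[M.T@(p[:2]-O),p[2]]*1e3
    print("t",round(o["clock"],2),"local",l.round(1),"F local",np.r_[M.T@o["wrist_force"][:2],o["wrist_force"][2]].round(1),"open",round(o["opening"],3))
    if t:
        w=np.r_[O+M@(np.array(t[:2])/1e3),t[2]/1e3]
        print("turn/6deg",np.degrees((q.inv()*RT).as_rotvec()).round(2)/6,"shift mm",(q.inv().apply(w-p)*1e3).round(1), "q",o["joint_positions"].round(2))
E
python3 -c "
from h import *
go(0,96,120)"
```

```text
t 0.1 local [  83.  -716.5  204.4] F local [-0.6  0.2 -0.3] open 0.094
turn/6deg [-0.01833333 -0.00833333 -5.355     ] shift mm [ 643.8 -502.2   85.6] q [-1.35  0.21  1.54 -0.    1.39 -0.15]
```

>>> drive_tool:
  series: [0, 0, -0.9, 0, 0, 0, 0, 0, 0, -0.9, 0, 0, 0, 0, 0, 0, -0.9, 0, 0, 0, 0, 0, 0, -0.9, 0, 0, 0, 0, 0, 0, -0.9, 0, 0, 0, 0, 0, 0, -0.86, 0, 0, 0, 0, 0, 0, 0, 30, -3, 0, 0, 0, 0, 0, 36, -4, 0, 0, 0, 0, 0, 36, -4, 0, 0, 0, 0, 0, 36, -4, 0, 0]
  grip_force: 20

```text
clock: 0.93
ee_pos: [0.28, -0.4137, 0.2047]
orientation: [0.893, 0.45, 0.0, -0.001]
wrist_force: [0.5, 1.0, 0.4]
opening: 0.0309
finger_force: 0.0
```

>>> drive_tool:
  series: [0, 0, 0, 36, -4, 0, 0, 0, 0, 0, 36, -4, 0, 0, 0, 0, 0, 36, -4, 0, 0, 0, 0, 0, 36, -4, 0, 0, 0, 0, 0, 36, -4, 0, 0, 0, 0, 0, 36, -4, 0, 0, 0, 0, 0, 36, -4, 0, 0, 0, 0, 0, 36, -4, 0, 0, 0, 0, 0, 36, -4, 0, 0, 0, 0, 0, 36, -4, 0, 0]

```text
clock: 1.77
ee_pos: [0.4616, -0.1001, 0.2051]
orientation: [0.893, 0.451, -0.0, -0.0]
wrist_force: [1.8, -0.1, 0.4]
opening: 0.0002
finger_force: 0.0
```

```bash
python3 -c "
from h import *
go(0,97,60)"
```

```text
t 1.77 local [  27.4 -217.3  205.1] F local [1.5 1.  0.4] open 0.0
turn/6deg [-0.005       0.00166667  0.005     ] shift mm [314.4 -27.1 145.1] q [-0.4  -0.01  1.78 -0.    1.37  0.24]
```

>>> drive_tool:
  series: [0, 0, 0, 36, -4, 0, 0, 0, 0, 0, 36, -4, 0, 0, 0, 0, 0, 36, -4, 0, 0, 0, 0, 0, 36, -4, 0, 0, 0, 0, 0, 36, -4, 0, 0, 0, 0, 0, 36, -4, 0, 0, 0, 0, 0, 36, -3, 0, 0, 0, 0, 0, 34, 0, 20, 0, 0, 0, 0, 20, 0, 35, 0, 0, 0, 0, 4, 0, 35, 0]

```text
clock: 2.6
ee_pos: [0.6267, 0.1672, 0.1157]
orientation: [0.892, 0.452, 0.003, 0.0]
wrist_force: [-0.6, -0.4, -1.0]
opening: 0.0008
finger_force: 0.0
```

>>> drive_tool:
  series: [0, 0, 0, 0, 0, 30, 0, 0, 0, 0, 0, 0, 20, 0, 0, 0, 0, 0, 0, 0, 0]

```text
clock: 2.85
ee_pos: [0.6181, 0.1631, 0.0583]
orientation: [0.893, 0.451, -0.006, -0.002]
wrist_force: [-0.7, 1.3, -0.9]
opening: 0.0004
finger_force: 0.0
```

```bash
python3 -c "
from h import *
go(0,97,10)
for n in('side','top'):
    cv2.imwrite('pics/%s1.png'%n,imaging.snapshot(n))
s=cv2.imread('pics/side1.png')[130:260,130:300];t=cv2.imread('pics/top1.png')[100:230,140:310]
cv2.imwrite('pics/c1.png',cv2.resize(np.hstack([s,t]),None,fx=2.35,fy=2.35,interpolation=2))"
```

```text
t 2.85 local [-3.1 87.4 58.3] F local [-1.3  0.6 -0.9] open 0.0
turn/6deg [-0.09166667  0.08833333  0.00833333] shift mm [10.1  3.6 48.1] q [ 0.12  0.49  1.48 -0.    1.18  0.76]
```

View pics/c1.png

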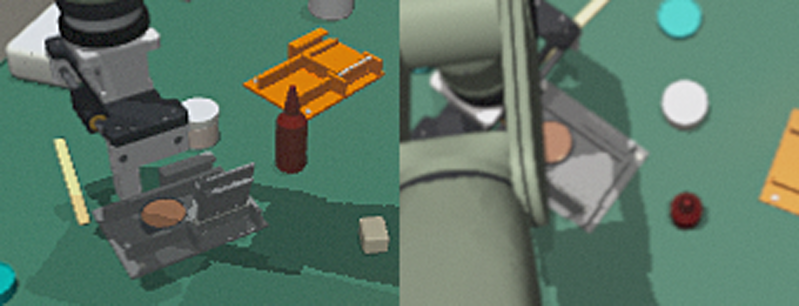

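The closed fingers hang over the channel on the open side of the tin, at about (125,180) in the crop. Next I correct the small offset and go down.

>>> drive_tool:
  series: [0, 0, 0, 9, 3, 0, 0, 0, 0, 0, 0, 0, 0, 0, 0, 0, 0, 0, 0, 15, 0, 0, 0, 0, 0, 0, 15, 0, 0, 0, 0, 0, 0, 0, 0]

```text
clock: 3.37
ee_pos: [0.6305, 0.1686, 0.0348]
orientation: [0.893, 0.451, -0.001, -0.0]
wrist_force: [-1.0, -0.3, -0.9]
opening: 0.0003
finger_force: 0.0
```

```bash
python3 -c "
from h import *
go(0,97,10)"
```

```text
t 3.37 local [ 3.6 99.1 34.8] F local [-0.6 -0.8 -0.9] open 0.0
turn/6deg [-0.01333333  0.01333333  0.00333333] shift mm [-2.1 -3.5 24.8] q [ 0.13  0.54  1.47 -0.    1.14  0.76]
```

>>> drive_tool:
  series: [0, 0, 0, -1, -3, 6, 0, 0, 0, 0, 0, 0, 8, 0, 0, 0, 0, 0, 0, 6, 0, 0, 0, 0, 0, 0, 0, 0, 0, 0, 0, 0, 0, 0, 0]

```text
clock: 3.78
ee_pos: [0.6282, 0.1699, 0.0152]
orientation: [0.893, 0.451, -0.0, -0.0]
wrist_force: [0.2, -0.1, -0.0]
opening: 0.0002
finger_force: 0.0
```

```bash
python3 -c "
from h import *
go(0,97,10)"
```

```text
t 3.78 local [ 1.  98.9 15.2] F local [ 0.2  0.  -0. ] open 0.0
turn/6deg [-0.00333333  0.00333333  0.005     ] shift mm [-1.9 -1.   5.2] q [0.13 0.56 1.48 0.   1.1  0.77]
```

>>> drive_tool:
  series: [0, 0, 0, 0, -1, 5, 0, 0, 0, 0, -6, 0, 0, 0, 0, 0, 0, -6, 0, 0, 0, 0, 0, 0, -6, 0, 0, 0, 0, 0, 0, -6, 0, 0, 0, 0, 0, 0, -6, 0, 0, 0, 0, 0, 0, -6, 0, 0, 0, 0, 0, 0, -6, 0, 0, 0, 0, 0, 0, -6, 0, 0, 0, 0, 0, 0, 0, 0, 0, 0]

```text
clock: 4.62
ee_pos: [0.5983, 0.1309, 0.0104]
orientation: [0.893, 0.45, -0.001, -0.0]
wrist_force: [-0.7, 0.3, -1.6]
opening: 0.0003
finger_force: 0.0
```

```bash
python3 -c "
from h import *
go(0,32,10)"
```

```text
t 4.62 local [ 0.1 49.6 10.4] F local [-0.7 -0.1 -1.6] open 0.0
turn/6deg [-0.005       0.01       -0.00333333] shift mm [-17.6  -0.1   0.4] q [ 0.07  0.5   1.59 -0.    1.05  0.71]
```

>>> drive_tool:
  series: [0, 0, 0, -4, 0, 0, 0, 0, 0, 0, -4, 0, 0, 0, 0, 0, 0, -4, 0, 0, 0, 0, 0, 0, -2, 0, 0, 0, 0, 0, 0, -2, 0, 0, 0, 0, 0, 0, 0, 0, 0, 0, 0, 0, 0, 0, 0, 0, 0]

```text
clock: 5.2
ee_pos: [0.5895, 0.119, 0.0104]
orientation: [0.893, 0.451, -0.0, -0.0]
wrist_force: [-1.0, 0.3, 0.8]
opening: 0.0007
finger_force: 0.0
```

```bash
python3 -c "
from h import *
go(0,32,10)"
```

```text
t 5.2 local [ 0.1 34.8 10.4] F local [-1.  -0.4  0.8] open 0.001
turn/6deg [-0.00166667  0.00333333  0.00333333] shift mm [-2.8 -0.1  0.4] q [ 0.06  0.48  1.62 -0.    1.04  0.69]
```

>>> drive_tool:
  series: [0, 0, 0, -1, 0, 0, 0, 0, 0, 0, -1, 0, 0, 0, 0, 0, 0, -1, 0, 0, 0, 0, 0, 0, -1, 0, 0, 0, 0, 0, 0, 0, 0, 0, 0]

```text
clock: 5.62
ee_pos: [0.59, 0.1177, 0.0116]
orientation: [0.893, 0.45, 0.003, -0.0]
wrist_force: [5.3, 6.2, -0.7]
opening: 0.0006
finger_force: 3.5
```

```bash
python3 -c "
from h import *
go(0,32,10)"
```

```text
t 5.62 local [ 1.3 34.1 11.6] F local [ 0.6  8.1 -0.7] open 0.001
turn/6deg [ 0.02833333 -0.06       -0.        ] shift mm [-2.1 -1.3  1.6] q [0.05 0.48 1.62 0.   1.04 0.69]
```

>>> drive_tool:
  series: [0, 0, 0, -1, 0, 0, 0, 0, 0, 0, 0, 0, 0, 0, 0, 0, 0, 0, 0, 0, 0, 0, 0, 0, 0, 0, 0, 0]

```text
clock: 5.95
ee_pos: [0.5902, 0.1174, 0.012]
orientation: [0.893, 0.45, 0.004, -0.0]
wrist_force: [5.3, 6.5, -0.4]
opening: 0.0006
finger_force: 4.3
```

```bash
python3 -c "
from h import *
go()
for n in('side','top'):
    cv2.imwrite('pics/%s2.png'%n,imaging.snapshot(n))
s=cv2.imread('pics/side2.png')[170:260,150:265];t=cv2.imread('pics/top2.png')[110:200,160:275]
cv2.imwrite('pics/c2.png',cv2.resize(np.hstack([s,t]),None,fx=3.45,fy=3.45,interpolation=2))"
```

```text
t 5.95 local [ 1.6 34.  12. ] F local [ 0.4  8.4 -0.4] open 0.001
```

View pics/c2.png

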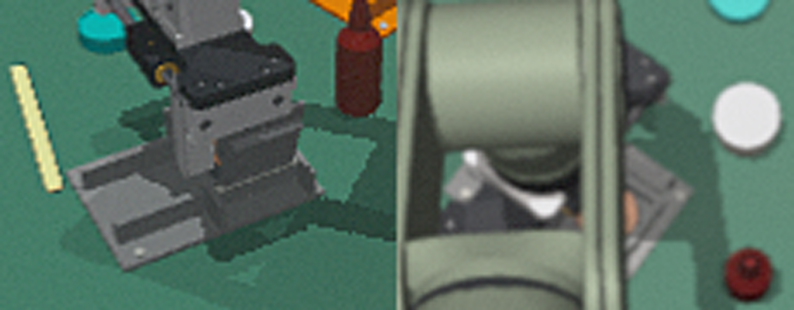

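The tin sits in front of the finger. In the top crop its cream edge shows right of the arm at about (625,212). I'll check that edge against where it would be at home.

```bash
python3 -c "
from h import *
t=cv2.imread('pics/top2.png')[150:190,215:245].astype(int)
m=(t[:,:,2]-t[:,:,0]>25)&(t[:,:,2]>90)
v,u=np.nonzero(m); P=np.array([onz('top',(a+215,b+150),.018)[:2] for a,b in zip(u,v)])
L=(P-O)@M*1e3; print(len(L),L.min(0),L.max(0))
t0=cv2.imread('pics/top0.png')[125:205,165:245].astype(int)
m=(t0[:,:,2]-t0[:,:,0]>25)&(t0[:,:,2]>90)
v,u=np.nonzero(m); P=np.array([onz('top',(a+165,b+125),.018)[:2] for a,b in zip(u,v)])
L=(P-O)@M*1e3; print(len(L),L.min(0),L.max(0))
"
```

```text
39 [ -0.76777723 -22.48488693] [21.64473849 -3.44758476]
301 [-21.40434538  27.97341962] [ 69.57467096 121.94714356]
```

Cream's far edge is at y = -22.5 and its radius is about 22.5, so the tin is home at y ≈ 0. Next I withdraw and go round behind the tab.

>>> drive_tool:
  series: [0, 0, 0, 10, 0, 0, 0, 0, 0, 0, 12, 0, 0, 0, 0, 0, 0, 0, 0, -20, 0, 0, 0, 0, 0, 0, -25, 0, 0, 0, 0, 0, 0, -10, 0, 0, 0, 0, 0, -20, 0, 0, 0, 0, 0, 0, -20, 0, 0, 0, 0, 0, 0, -25, 0, 0, 0, 0, 0, 0, -20, 0, 0, 0, 0, 0, 0, 0, 0, 0]

```text
clock: 6.88
ee_pos: [0.5276, 0.185, 0.0644]
orientation: [0.892, 0.452, -0.002, -0.001]
wrist_force: [-1.1, 0.6, 0.2]
opening: 0.0006
finger_force: 0.0
```

```bash
python3 -c "
from h import *
go(-86,4,56)"
```

```text
t 6.88 local [-88.9  51.2  64.4] F local [-1.3 -0.2  0.2] open 0.001
turn/6deg [-0.03333333  0.02833333  0.03166667] shift mm [-47.1   2.8   8.5] q [0.18 0.33 1.7  0.   1.11 0.81]
```

>>> drive_tool:
  series: [0, 0, 0, -15, 0, 0, 0, 0, 0, 0, -17, 0, 4, 0, 0, 0, 0, -15, 0, 4, 0, 0, 0, 0, 0, 0, 0, 0, 0, 0, 0, 0, 0, 0, 0]

```text
clock: 7.3
ee_pos: [0.5038, 0.1449, 0.0572]
orientation: [0.893, 0.45, -0.0, 0.0]
wrist_force: [-0.4, 0.8, 0.3]
opening: 0.0005
finger_force: 0.0
```

```bash
python3 -c "
from h import *
go(-34,4,57)"
```

```text
t 7.3 local [-84.2   4.7  57.2] F local [-0.8  0.4  0.3] open 0.001
turn/6deg [-0.00166667  0.00333333 -0.00833333] shift mm [-0.7 50.2  0.2] q [ 0.11  0.27  1.79 -0.    1.07  0.75]
```

>>> drive_tool:
  series: [0, 0, 0, 0, 8, 0, 0, 0, 0, 0, 0, 8, 0, 0, 0, 0, 0, 0, 8, 0, 0, 0, 0, 0, 0, 8, 0, 0, 0, 0, 0, 0, 8, 0, 0, 0, 0, 0, 0, 8, 0, 0, 0, 0, 0, 0, 2, 0, 0, 0, 0, 0, 0, 0, 0, 0]

```text
clock: 7.97
ee_pos: [0.5443, 0.1151, 0.0572]
orientation: [0.893, 0.45, -0.0, 0.0]
wrist_force: [-0.4, 1.1, -0.3]
opening: 0.0008
finger_force: 0.1
```

```bash
python3 -c "
from h import *
go(-27.5,4,53)"
```

```text
t 7.97 local [-34.    4.9  57.2] F local [-1.   0.6 -0.3] open 0.001
turn/6deg [ 0.00166667  0.00166667 -0.00333333] shift mm [-0.9  6.5  4.2] q [ 0.05  0.33  1.71 -0.    1.09  0.69]
```

>>> drive_tool:
  series: [0, 0, 0, 0, 5, 5, 0, 0, 0, 0, 0, 4.5, 4, 0, 0, 0, 0, 0, 4, 5, 0, 0, 0, 0, 0, 3, 5.5, 0, 0, 0, 0, 0, 2, 6, 0, 0, 0, 0, 0, 0, 0, 0]

```text
clock: 8.47
ee_pos: [0.5603, 0.1038, 0.0318]
orientation: [0.893, 0.451, 0.001, 0.001]
wrist_force: [1.0, -1.0, 3.3]
opening: 0.0005
finger_force: 1.3
```

```bash
python3 -c "
from h import *
go(-15,4,26)
for n in('side','top'):
    cv2.imwrite('pics/%s3.png'%n,imaging.snapshot(n))
s=cv2.imread('pics/side3.png')[170:260,150:265];t=cv2.imread('pics/top3.png')[110:200,160:275]
cv2.imwrite('pics/c3.png',cv2.resize(np.hstack([s,t]),None,fx=3.45,fy=3.45,interpolation=2))"
```

```text
t 8.47 local [-14.4   5.3  31.8] F local [ 1.4 -0.2  3.3] open 0.0
turn/6deg [ 0.02666667 -0.00833333  0.00166667] shift mm [-1.3 -0.6  5.8] q [ 0.03  0.39  1.69 -0.    1.05  0.67]
```

View pics/c3.png

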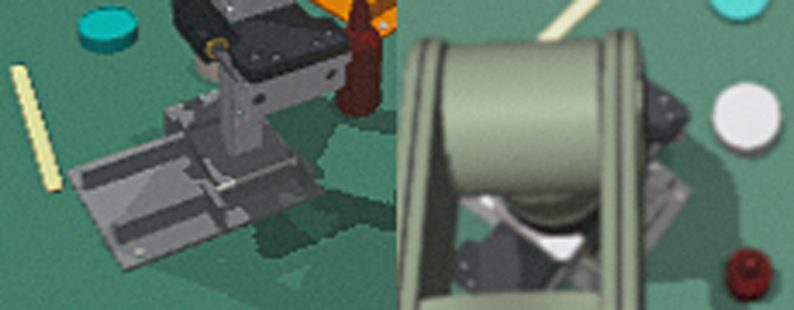

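The tab is folding under the fingertips at about (240,150), nearly flat. I press it down.

>>> drive_tool:
  series: [0, 0, 0, 0, 0, 3, 0, 0, 0, 0, 0, 0, 3, 0, 0, 0, 0, 0, 0, 1, 0, 0, 0, 0, 0, 0, 0, 0, 0, 0, 0, 0, 0, 0, 0]

```text
clock: 8.98
ee_pos: [0.5605, 0.1039, 0.0262]
orientation: [0.893, 0.451, 0.001, 0.002]
wrist_force: [2.1, -3.2, 4.3]
opening: 0.0007
finger_force: 2.4
```

```bash
python3 -c "
from h import *
go(-15,4,26)"
```

```text
t 8.98 local [-14.3   5.5  26.2] F local [ 3.6 -1.3  4.3] open 0.001
turn/6deg [ 0.04       -0.01        0.00833333] shift mm [-1.5 -0.7  0.2] q [ 0.03  0.4   1.7  -0.    1.04  0.67]
```

>>> drive_tool:
  series: [0, 0, 0, 0, 0, 1, 0, 0, 0, 0, 0, 0, 1, 0, 0, 0, 0, 0, 0, 1, 0, 0, 0, 0, 0, 0, 0, 0, 0, 0, 0, 0, 0, 0, 0]

```text
clock: 9.4
ee_pos: [0.5606, 0.104, 0.0257]
orientation: [0.893, 0.451, 0.001, 0.002]
wrist_force: [-3.2, -4.2, 18.9]
opening: 0.0006
finger_force: 9.6
```

```bash
python3 -c "
from h import *
go(-15,4,26)"
```

```text
t 9.4 local [-14.2   5.6  25.7] F local [-0.1 -5.3 18.9] open 0.001
turn/6deg [ 0.03833333 -0.00833333  0.01166667] shift mm [-1.6 -0.8 -0.3] q [ 0.03  0.4   1.7  -0.    1.04  0.67]
```

>>> drive_tool:
  series: [0, 0, 0, 0, 0, -1.4, 0, 0, 0, 0, 0, 3, 0, 0, 0, 0, 0, 0, 4, 0, 0, 0, 0, 0, 0, 4, 0, 0, 0, 0, 0, 0, 3, 0, 0, 0, 0, 0, 0, 2, 0, 0, 0, 0, 0, 0, 0, 0, 0]

```text
clock: 9.98
ee_pos: [0.5693, 0.0974, 0.0256]
orientation: [0.893, 0.451, -0.002, -0.003]
wrist_force: [-8.9, 3.6, 20.4]
opening: 0.0005
finger_force: 10.2
```

```bash
python3 -c "
from h import *
go(11.5,4,26)"
```

```text
t 9.98 local [-3.4  5.5 25.6] F local [-9.3 -2.4 20.4] open 0.0
turn/6deg [-0.06166667  0.00166667  0.00166667] shift mm [-1.5 14.9 -0.5] q [0.02 0.42 1.67 0.   1.05 0.65]
```

>>> drive_tool:
  series: [0, 0, 0, -1, 0, -1, 0, 0, 0, 0, 0, 3, 0, 0, 0, 0, 0, 0, 3, 0, 0, 0, 0, 0, 0, 3, 0, 0, 0, 0, 0, 0, 3, 0, 0, 0, 0, 0, 0, 0, 0, 0]

```text
clock: 10.48
ee_pos: [0.5779, 0.0904, 0.0256]
orientation: [0.893, 0.451, -0.002, -0.004]
wrist_force: [-7.6, 6.8, 15.6]
opening: 0.0001
finger_force: 7.5
```

```bash
python3 -c "
from h import *
go(11.5,4,26)"
```

```text
t 10.48 local [ 7.7  5.  25.6] F local [-10.2   1.   15.6] open 0.0
turn/6deg [-0.07333333 -0.005       0.00166667] shift mm [-1.   3.8 -0.5] q [0.   0.44 1.65 0.01 1.06 0.64]
```

>>> drive_tool:
  series: [0, 0, 0, 0, 2, 0, 0, 0, 0, 0, 0, 2, 0, 0, 0, 0, 0, 0, 2, 0, 0, 0, 0, 0, 0, 0, 0, 0]

```text
clock: 10.82
ee_pos: [0.5825, 0.087, 0.0254]
orientation: [0.893, 0.451, -0.002, -0.004]
wrist_force: [-6.9, 6.5, 13.8]
opening: 0.0002
finger_force: 7.2
```

```bash
python3 -c "
from h import *
go(11.5,4,26)"
```

```text
t 10.82 local [13.4  5.  25.4] F local [-9.4  1.1 13.8] open 0.0
turn/6deg [-0.07666667 -0.00333333  0.00333333] shift mm [-1.  -1.9 -0.6] q [-0.    0.44  1.64  0.01  1.07  0.63]
```

>>> drive_tool:
  series: [0, 0, 0, 0, 2, 0, 0, 0, 0, 0, 0, 2, 0, 0, 0, 0, 0, 0, 1, 0, 0, 0, 0, 0, 0, 0, 0, 0]

```text
clock: 11.15
ee_pos: [0.5847, 0.0852, 0.0251]
orientation: [0.893, 0.451, -0.003, -0.005]
wrist_force: [-10.1, 9.8, 16.0]
opening: 0.0008
finger_force: 9.6
```

```bash
python3 -c "
from h import *
go(11.5,4,26)
cv2.imwrite('pics/side4.png',imaging.snapshot('side'))
s=cv2.imread('pics/side4.png')[170:260,150:265]
cv2.imwrite('pics/c4.png',cv2.resize(s,None,fx=6,fy=6,interpolation=2))"
```

```text
t 11.15 local [16.3  4.9 25.1] F local [-13.9   1.9  16. ] open 0.001
turn/6deg [-0.11666667  0.00333333  0.00166667] shift mm [-0.9 -4.8 -0.9] q [-0.01  0.45  1.63  0.01  1.07  0.63]
```

View pics/c4.png

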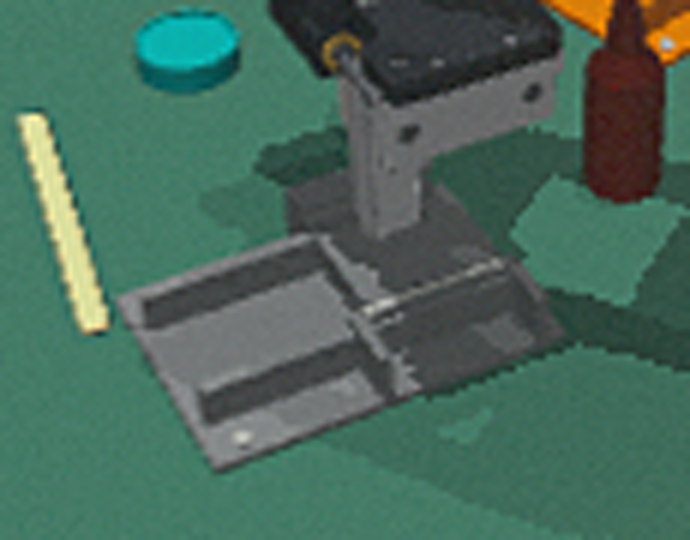

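The tab is flat with the fingers on it, and the bright hinge pin runs from (365,310) to (500,265). I'll use the pin to measure the slide.

```bash
python3 -c "
from h import *
for l,p,f,o in(('start',[(375,312),(455,287),(530,262)],7,(160,180)),('now',[(365,310),(430,288),(495,265)],6,(150,170))):
    for q in p: print(l,(M.T@(onz('side',[(q[0]+.5)/f-.5+o[0],(q[1]+.5)/f-.5+o[1]],.0245)[:2]-O)*1e3).round(1))
"
```

```text
start [-34.5  32.9]
start [-36.5   4.3]
start [-37.7 -23.6]
now [-22.4  34.2]
now [-23.3   6.4]
now [-23.7 -22.4]
```

>>> drive_tool:
  series: [0, 0, 0, 0, 2, 0, 0, 0, 0, 0, 0, 1, 0, 0, 0, 0, 0, 0, 0, 0, 0]

```text
clock: 11.45
ee_pos: [0.5849, 0.085, 0.0248]
orientation: [0.893, 0.45, -0.004, -0.008]
wrist_force: [-15.0, 12.6, 19.9]
opening: 0.0004
finger_force: 12.3
```

```bash
python3 -c "
from h import *
go()"
```

```text
t 11.45 local [16.6  4.8 24.8] F local [-19.5   1.2  19.9] open 0.0
```

The pin has moved about 12–13 mm and the force jumps, so the slide is fully forward. I relieve the push and lift.

>>> drive_tool:
  series: [0, 0, 0, 0, -3, -2, 0, 0, 0, 0, 0, -1, -3, 0, 0, 0, 0, 0, 0, -6, 0, 0, 0, 0, 0, 0, -12, 0, 0, 0, 0, 0, 0, -20, 0, 0, 0, 0, 0, 0, -30, 0, 0, 0, 0, 0, 0, -30, 0, 0, 0, 0, 0, 0, -30, 0, 0, 0, 0, 0, 0, 0, 0, 0, 0, 0, 0, 0, 0, 0]

```text
clock: 12.28
ee_pos: [0.5911, 0.0808, 0.1609]
orientation: [0.893, 0.45, 0.003, 0.002]
wrist_force: [0.1, -0.1, 0.4]
opening: 0.0007
finger_force: 0.0
```

```bash
python3 -c "
from h import *
go()
cv2.imwrite('pics/side5.png',imaging.snapshot('side'))
s=cv2.imread('pics/side5.png')[160:260,140:270]
cv2.imwrite('pics/c5.png',cv2.resize(s,None,fx=6,fy=6,interpolation=2))"
```

```text
t 12.28 local [ 24.    5.1 160.9] F local [ 0.2 -0.1  0.4] open 0.001
```

View pics/c5.png

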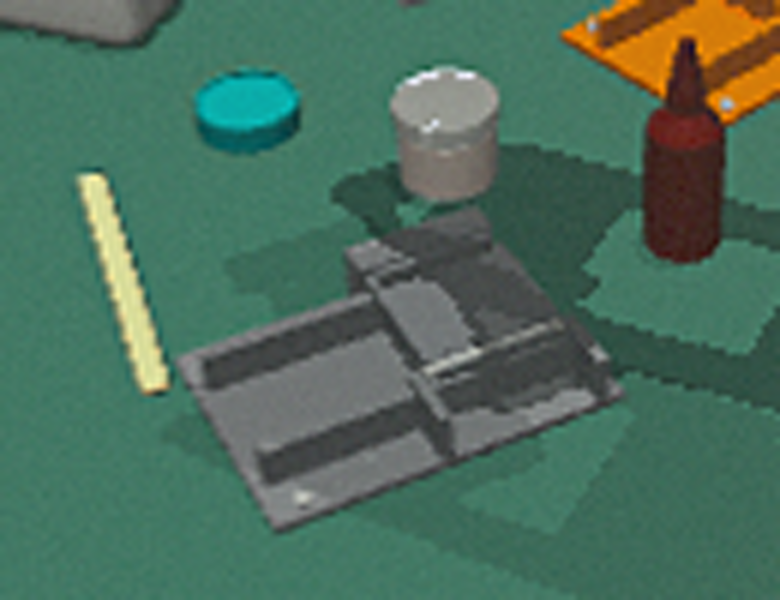

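The tab lies flat with its far edge under the lip, around (430,250) in the crop, and stays shut with the arm clear. The pin is forward at (425,370)–(560,325), and the jar, dropper and stick have not moved. I hand in the job.

```bash
python3 -c "
from workcell import workorder
print(workorder.job_done())"
```

```text
the job is handed in; nothing more can be done
None
```

I pushed the tin home and folded the tab flat. I then slid it fully forward under the lip, where it stayed shut when let go. I handed the job in at about 12 s on the robot's clock; no verdict came back.

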